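# Put the spanner set back in its tray

### The job

Put the four chrome double-ended spanners back in the blue tool tray, each in the pocket cut for it: the longest spanner in the longest pocket and so on down to the shortest in the shortest. Lay each one flat and fully down on the yellow pocket floor, either way round, without dropping it. Leave the adjustable wrench and the long-nose pliers where they lie.

Things in the scene. Friction and masses are not known exactly. Their poses are not given: they have to be found in the camera images.
- spanner_longest: chrome spanner with a head at each end, the longest of the four: 232 mm long, 40 mm wide over the heads, 6 mm thick, lying flat on the bare bench right of the tray. Origin at mid-length on its underside; y along its length, z up. Straight shank 10 mm wide (along x) at mid-length, its underside about 1 mm and its top 5 to 6 mm above the origin; grasp it there across the shank.
- spanner_second: chrome spanner with a head at each end, the second longest of the four: 212 mm long, 36 mm wide over the heads, 6 mm thick, lying flat on the bare bench right of the tray. Origin at mid-length on its underside; y along its length, z up. Straight shank 11 mm wide (along x) at mid-length, its underside about 1 mm and its top 5 to 6 mm above the origin; grasp it there across the shank.
- spanner_third: chrome spanner with a head at each end, the third longest of the four: 176 mm long, 27 mm wide over the heads, 6 mm thick, lying flat on the bare bench right of the tray. Origin at mid-length on its underside; y along its length, z up. Straight shank 12 mm wide (along x) at mid-length, its underside about 1 mm and its top 5 to 6 mm above the origin; grasp it there across the shank.
- spanner_shortest: chrome spanner with a head at each end, the shortest of the four: 138 mm long, 19 mm wide over the heads, 5 mm thick, lying flat on the bare bench right of the tray. Origin at mid-length on its underside; y along its length, z up. Straight shank 8 mm wide (along x) at mid-length, its underside about 1 mm and its top 4 to 5 mm above the origin; grasp it there across the shank.
- insert_longest: fixed black insert, 62x264x20 mm, in the blue tray (wall 26 mm); the longest pocket, dumb-bell shaped, yellow floor: 246 mm long, 54 wide at heads, 28 at shank, for the 232 mm spanner. Origin: centre of underside, 2 mm over bench; y along pocket, z up. Pocket floor z=10 mm, rim z=20. A groove for the fingers crosses it at y=-22..22 mm, floor z=5. Side by side, any order, 63 mm pitch.
- insert_second: fixed black insert, 62x264x20 mm, in the blue tray (wall 26 mm); the second longest pocket, dumb-bell shaped, yellow floor: 226 mm long, 50 wide at heads, 28 at shank, for the 212 mm spanner. Origin: centre of underside, 2 mm over bench; y along pocket, z up. Pocket floor z=10 mm, rim z=20. A groove for the fingers crosses it at y=-22..22 mm, floor z=5. Side by side, any order, 63 mm pitch.
- insert_third: fixed black insert, 62x264x20 mm, in the blue tray (wall 26 mm); the third longest pocket, dumb-bell shaped, yellow floor: 190 mm long, 42 wide at heads, 26 at shank, for the 176 mm spanner. Origin: centre of underside, 2 mm over bench; y along pocket, z up. Pocket floor z=10 mm, rim z=20. A groove for the fingers crosses it at y=-22..22 mm, floor z=5. Side by side, any order, 63 mm pitch.
- insert_shortest: fixed black insert, 62x264x20 mm, in the blue tray (wall 26 mm); the shortest pocket, dumb-bell shaped, yellow floor: 152 mm long, 34 wide at heads, 24 at shank, for the 138 mm spanner. Origin: centre of underside, 2 mm over bench; y along pocket, z up. Pocket floor z=10 mm, rim z=20. A groove for the fingers crosses it at y=-22..22 mm, floor z=5. Side by side, any order, 63 mm pitch.
- adjustable_wrench: adjustable wrench with a thumb-screw jaw, 244 x 40 x 11 mm, lying behind the spanners; not part of the set, stays where it is. Origin at its middle on the underside, y along its length
- long_nose_pliers: long-nose pliers with yellow grips, 154 x 56 x 13 mm, lying in front of the tray; stay where they are. Origin at their middle on the underside, y along their length

How it is judged:
At the end, for the whole second after the job is handed in: Each spanner rests on the floor of the pocket of its own length (height within 3 mm), centred within 12 mm along and across, in line within 0.15 rad, flat within 0.06 rad, released and at rest; the adjustable wrench and the long-nose pliers have moved less than 15 mm (x of spanner_longest in the frame of insert_longest between -0.012 and 0.012 m and y of spanner_longest in the frame of insert_longest between -0.012 and 0.012 m and z of spanner_longest in the frame of insert_longest between 0.007 and 0.013 m and angle between the y axis of spanner_longest and the y axis of insert_longest, either way round below 0.15 rad and angle between each of spanner_longest, spanner_second, spanner_third, spanner_shortest's own z axis and vertical below 0.06 rad and linear speed of each of spanner_longest, spanner_second, spanner_third, spanner_shortest below 0.02 m/s and angular speed of each of spanner_longest, spanner_second, spanner_third, spanner_shortest below 0.1 rad/s and contact force between each of spanner_longest, spanner_second, spanner_third, spanner_shortest and the fingers below 0.1 N and x of spanner_second in the frame of insert_second between -0.012 and 0.012 m and y of spanner_second in the frame of insert_second between -0.012 and 0.012 m and z of spanner_second in the frame of insert_second between 0.007 and 0.013 m and angle between the y axis of spanner_second and the y axis of insert_second, either way round below 0.15 rad and x of spanner_third in the frame of insert_third between -0.012 and 0.012 m and y of spanner_third in the frame of insert_third between -0.012 and 0.012 m and z of spanner_third in the frame of insert_third between 0.007 and 0.013 m and angle between the y axis of spanner_third and the y axis of insert_third, either way round below 0.15 rad and x of spanner_shortest in the frame of insert_shortest between -0.012 and 0.012 m and y of spanner_shortest in the frame of insert_shortest between -0.012 and 0.012 m and z of spanner_shortest in the frame of insert_shortest between 0.007 and 0.013 m and angle between the y axis of spanner_shortest and the y axis of insert_shortest, either way round below 0.15 rad and distance of each of adjustable_wrench, long_nose_pliers from where it was at the start of the episode below 0.015 m); the robot touches nothing.
It fails at once if a spanner is dropped or flung (faster than 0.7 m/s with no finger on it, as after a fall of 25 mm) ((linear speed of spanner_longest above 0.7 m/s and contact force between spanner_longest and the fingers below 0.05 N) or (linear speed of spanner_second above 0.7 m/s and contact force between spanner_second and the fingers below 0.05 N) or (linear speed of spanner_third above 0.7 m/s and contact force between spanner_third and the fingers below 0.05 N) or (linear speed of spanner_shortest above 0.7 m/s and contact force between spanner_shortest and the fingers below 0.05 N)).
It fails at once if the adjustable wrench moved more than 15 mm (distance of adjustable_wrench from where it was at the start of the episode above 0.015 m).
It fails at once if the long-nose pliers moved more than 15 mm (distance of long_nose_pliers from where it was at the start of the episode above 0.015 m).
It also fails if it takes over 112 s, if anything falls off the work surface, if the arm or the gripper's body presses on something with over 40 N, if the wrist force passes 120 N, or if a joint passes its speed limit or range.

### The arm

A 6-joint arm with a two-finger parallel gripper is mounted at the origin on a cart in front of the work surface, level with it; the furniture and walls round the work are solid. World frame = base frame: x ahead of the robot, y to its left, z up, the work surface at z = 0. Lengths are in m, angles in rad, forces in N, time in s.
With the tool pointing down it reaches from about 0.35 to 0.975 m from the base axis. Payload 4.9 kg.
Tool frame: the origin (TCP) lies midway between the tips of the shut fingers; the grasp point (between the pads) lies 19 mm behind it (manip.grasp_offset is the distance from the TCP to the grasp point, in m); z points along the fingers, y is the line along which they close (so a half turn about z gives the same grasp; the last joint's range is limited). The gripper opens to 85 mm and grips with 20 to 120 N. Pads are 22 mm wide; open, the fingers measure 114 mm over their backs; the gripper's body (76 mm by 85 mm) begins 54 mm behind the grasp point. The pads swing forward as they close: fully open they stand 13 mm farther back than shut.
Start: joints at [-1.452, 0.053, 1.613, -0, 1.476, -0.119], TCP at [0.147, -0.607, 0.231] pointing down, gripper open.
Joint ranges: [-3.01, 3.01], [-1.01, 2.22], [0.06, 2.58], [-1.02, 4.17], [0.09, 2.62], [-3.14, 3.14]. Speed limits (rad/s): [2.57, 2.57, 3.14, 3.14, 3.14, 3.14].

### API

Orientations are given as a unit quaternion [w, x, y, z].
In Python, from workcell import manip gives the robot as it stands. The module is installed in compiled form; this text tells all that it offers.
- The arm moves only by the tool step_arm, never from a script. Its argument "deltas" is a list of rows, each a list of 4 numbers: the shift along the tool's x, y, z in mm, then the turn about the tool's z in rad. In form: [[x, y, z, twist], ...]. A call has 1 to 8 rows; each row is the pose to reach, as a shift and turn from the pose commanded when the call began, along the tool's axes at that moment; what a row does not reach only later rows make up. A row lasts 1/10 s, in which the tool goes at most 50 mm and 8.59 degrees, less where a joint would pass 70% of its speed; a pose out of reach is approached as far as the arm can. A call with a gripper value outside its range is refused whole. "hand" is the closure, from 0 (fully open) to 1 (shut), set as the call begins (left out, the last holds). The fingers move at their own pace and stop on an object; "newtons" is the grip in N (left out, the last holds). Time passes only in rows, so rows that repeat a pose let the fingers close. It gives the time, the measured TCP pose, the force, the opening and the grip force at its end, in the units of the state.
- manip.get_state(): the state, without advancing time (a new reading comes with each control period).
- manip.capture(name): name is "scene" or "top" or "wrist"; returns a dict with "color" (480x640x3 uint8, red, green, blue), "intrinsics" (3x3 intrinsics, pixels), "world_from_camera" (4x4, takes a point from camera to world coordinates); the wrist camera has in their place "mount" (4x4, takes a point from camera to tool coordinates, whose origin is the TCP and whose axes are the flange's). Camera axes: x right, y up, looking along -z (the intrinsics and any distortion apply to the point x, -y, -z); pixel columns grow to the right and rows downward; lengths in m; the calibration is good to about 2 mm. A picture is of the moment at which its call begins: read the wrist's pose just before it. There is no depth.
- manip.job_done(): hands the job in; it is judged then, once.
Trained networks look in a picture, given as the dict that the camera call returned (one of the last four; its "shot" number tells which), for a name from the list of things; names that differ only in an ending like _2 or _b are one class to them, and where a whole thing is asked for, a point or a joint stands for the part that bears it (a point fixed in the world has none). Each returns a list of dicts, best first, with "confidence" (0 to 1); they miss things now and then, are a little off and sometimes report something else, mostly with a low value. They report only what shows in the picture. A call takes as long as a camera call.
- manip.silhouettes(thing, picture): "mask" (480x640 bool, what is visible of it) and "extent" ([centre column, centre row, width, height] in pixels, round what is visible of it).
The state is a dict: "time_s": time; "joints": joint angles; "qvel": joint speeds; "joint_efforts": joint torques, N m; "eef_pos": TCP position; "tool_rot": TCP orientation; "force": force on the tool from outside, world axes, zero at the start; "moment": the same for the moment, N m; "grip_width": finger opening in m; "grasp_force": force on a finger pad.
Only numpy, scipy, OpenCV 4.12 (cv2) and the standard library are available. Lean on these libraries where they do the work, as an engineer would, in place of code of your own. Each camera call takes 0.05 s, during which the arm holds its last target. There are 200 camera calls.

## Working session

There is one attempt and no reset: what is moved stays moved. The work goes in short steps, Python scripts to look and compute and a tool call to move; the robot and the scene stay as the last step left them, time stands still between calls to the robot, and variables do not carry over. Pictures are saved under pics/ and viewed, at most 14 in all, crops included, and the job is handed in when it is done.

Besides the shell and the picture viewer there is one more tool, called in YAML: its name, and indented under it one key for each argument. step_arm: Moves the arm, as the interface text tells. Its arguments: {"type":"object","properties":{"deltas":{"type":"array","items":{"type":"array","items":{"type":"number"}}},"hand":{"type":"number"},"newtons":{"type":"number"}},"required":["deltas"]}

```bash
mkdir -p pics
cat > h.py <<'E'
import numpy as np, cv2
from workcell import manip
def save(p,n): cv2.imwrite('pics/'+n,p['color'][:,:,::-1])
def ray(pic,uv,z):
    K=np.array(pic['intrinsics']);T=np.array(pic['world_from_camera'])
    uv=np.atleast_2d(uv).astype(float)
    d=np.c_[(uv[:,0]-K[0,2])/K[0,0],-(uv[:,1]-K[1,2])/K[1,1],-np.ones(len(uv))]@T[:3,:3].T
    o=T[:3,3]; return (o+d*((z-o[2])/d[:,2])[:,None])[:,:2]
def measure(pic,name,z):
    out=[]
    for s in manip.silhouettes(name,pic)[:2]:
        v,u=np.nonzero(s['mask'])
        if len(u)<20: continue
        P=ray(pic,np.c_[u,v],z).astype(np.float32)
        (c,(w,h),a)=cv2.minAreaRect(P*1000)
        if w>h: a+=90; w,h=h,w   # a: angle of short side
        out.append((name,round(s['confidence'],2),np.round(s['extent']).tolist(),'mean',np.round(P.mean(0)*1000,1).tolist(),'rect',np.round(c,1).tolist(),round(h,1),round(w,1),'long axis deg',round((a+90)%180,1)))
    return out
E
cat > m.py <<'E'
from h import *
s=manip.get_state();print(s['time_s'],s['eef_pos'],s['tool_rot'],s['grip_width'],manip.grasp_offset)
for cam in('top','scene'):
    p=manip.capture(cam);save(p,cam+'0.png');print(cam,np.round(p['world_from_camera'],3).tolist(),np.round(p['intrinsics'],1).tolist())
    for n in ['spanner_longest','spanner_second','spanner_third','spanner_shortest','insert_longest','insert_second','insert_third','insert_shortest']:
        for r in measure(p,n,0.004 if n[0]=='s' else 0.022): print(*r)
E
python3 m.py
```

```text
0.0 [ 0.14716141 -0.6067846   0.23004074] [-1.04555335e-03  9.92938603e-01  1.18624778e-01  1.73625880e-05] 0.08549006799431805 0.0187
top [[0.027, 0.984, -0.175, 0.355], [-0.999, 0.031, 0.016, 0.016], [0.021, 0.175, 0.984, 1.011], [0.0, 0.0, 0.0, 1.0]] [[450.2, 0.0, 324.9], [0.0, 450.2, 237.6], [0.0, 0.0, 1.0]]
spanner_longest 0.65 [474.0, 218.0, 30.0, 92.0] mean [599.9000244140625, -339.79998779296875] rect [591.5, -339.3] 221.8 34.7 long axis deg 167.7
spanner_longest 0.29 [187.0, 216.0, 43.0, 112.0] mean [574.0, 315.5] rect [577.6, 314.3] 268.3 68.3 long axis deg 178.3
spanner_second 0.63 [430.0, 216.0, 31.0, 81.0] mean [587.9000244140625, -244.10000610351562] rect [595.5, -242.8] 206.1 35.7 long axis deg 10.5
spanner_third 0.57 [390.0, 228.0, 33.0, 73.0] mean [558.5999755859375, -144.5] rect [557.6, -145.0] 166.3 24.7 long axis deg 164.7
spanner_third 0.39 [431.0, 216.0, 31.0, 80.0] mean [582.7999877929688, -245.5] rect [596.0, -243.2] 194.2 31.2 long axis deg 10.5
spanner_shortest 0.65 [345.0, 225.0, 22.0, 55.0] mean [557.5999755859375, -43.20000076293945] rect [565.6, -45.6] 1
[... 1191 characters left out ...]
panner_shortest 0.53 [330.0, 232.0, 34.0, 34.0] mean [562.7000122070312, -46.70000076293945] rect [567.5, -48.4] 136.1 19.2 long axis deg 166.9
insert_longest 0.96 [181.0, 290.0, 78.0, 82.0] mean [564.5999755859375, 311.0] rect [577.2, 310.1] 257.5 61.8 long axis deg 178.4
insert_second 0.59 [240.0, 263.0, 80.0, 73.0] mean [561.7999877929688, 186.6999969482422] rect [574.7, 187.2] 259.0 66.7 long axis deg 178.8
insert_third 0.44 [363.0, 221.0, 35.0, 35.0] mean [530.0999755859375, -124.69999694824219] rect [535.3, -127.0] 164.7 26.6 long axis deg 164.3
insert_shortest 0.97 [214.0, 277.0, 82.0, 75.0] mean [562.7999877929688, 249.3000030517578] rect [575.7, 250.0] 260.0 67.7 long axis deg 178.3
```

```bash
python3 -c "
import cv2
a=cv2.imread('pics/top0.png');cv2.imwrite('pics/topc.png',cv2.resize(a[140:320,140:520],(800,379),interpolation=cv2.INTER_CUBIC))"
```

```text
(no output)
```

View pics/topc.png

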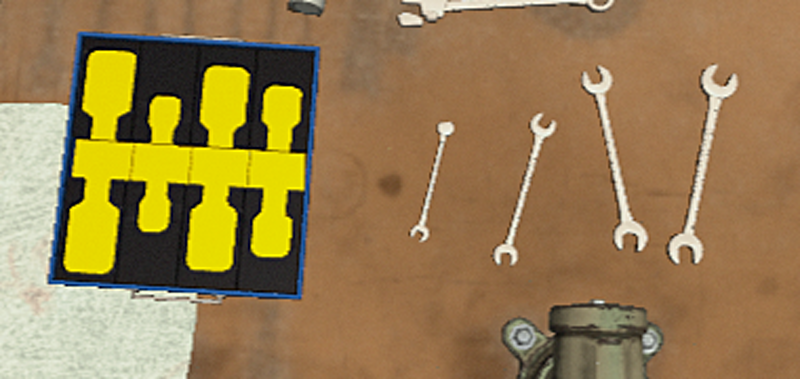

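View pics/scene0.png

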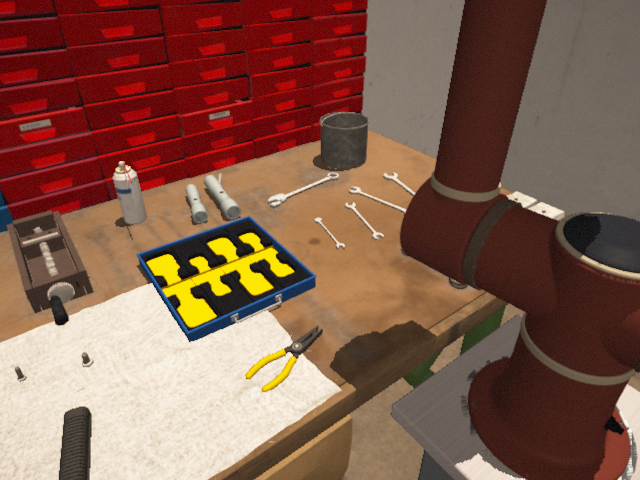

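```bash
python3 -c "
from h import *
p=manip.capture('wrist');print(np.round(p['mount'],4).tolist(),np.round(p['intrinsics'],1).tolist(),[k for k in p])"
```

```text
[[-0.0007, 0.9573, 0.289, 0.0733], [1.0, 0.0007, 0.0002, 0.0007], [-0.0, 0.289, -0.9573, -0.143], [0.0, 0.0, 0.0, 1.0]] [[354.8, 0.0, 317.0], [0.0, 354.8, 238.0], [0.0, 0.0, 1.0]] ['color', 'intrinsics', 'mount', 'shot']
```

View pics/top0.png

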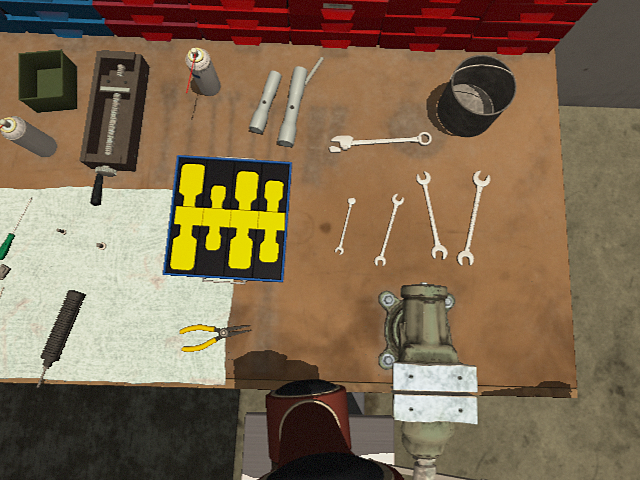

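step_arm:
  deltas:
    - [40, -14, 2, 0.03]
    - [85, -29, 5, 0.08]
    - [132, -45, 8, 0.15]
    - [180, -62, 12, 0.23]
    - [228, -78, 16, 0.31]
    - [276, -95, 20, 0.38]
    - [324, -111, 23, 0.43]
    - [372, -128, 26, 0.45]
  hand: 0

```text
time_s: 1.75
eef_pos: [0.4763, -0.3966, 0.2057]
tool_rot: [0.0, 0.994, -0.107, 0.0]
force: [-0.4, -0.7, -0.0]
grip_width: 0.0854
grasp_force: 0.0
```

```bash
cat >> h.py <<'E'
from scipy.spatial.transform import Rotation as R
def wrist():
    s=manip.get_state(); p=manip.capture('wrist')
    q=np.array(s['tool_rot']);T=np.eye(4);T[:3,:3]=R.from_quat(q[[1,2,3,0]]).as_matrix();T[:3,3]=s['eef_pos']
    p['world_from_camera']=T@np.array(p['mount']); return s,p
def yaw(s):
    q=np.array(s['tool_rot']);m=R.from_quat(q[[1,2,3,0]]).as_matrix();return np.arctan2(m[1,0],m[0,0])
def go(x,y,z,deg,s=None):
    "delta in tool mm / rad to TCP x,y,z (mm), tool yaw deg"
    s=s or manip.get_state();p=np.array(s['eef_pos'])*1000
    q=np.array(s['tool_rot']);m=R.from_quat(q[[1,2,3,0]]).as_matrix()
    d=m.T@(np.array([x,y,z])-p);tw=(yaw(s)-np.radians(deg)+np.pi/2)%np.pi-np.pi/2
    print('t',round(s['time_s'],2),'at',np.round(p,1),'yaw',round(np.degrees(yaw(s)),2),'w',round(s['grip_width']*1000,1),'F',np.round(s['force'],1),'grip',round(float(np.max(s['grasp_force'])),1),'-> delta',np.round(d,1),'tw',round(tw,3))
E
python3 -c "
from h import *
go(591.5,-339.3,200,-12.3)"
```

```text
t 1.75 at [ 476.3 -396.6  205.7] yaw -12.24 w 85.4 F [-0.4 -0.7 -0. ] grip 0.0 -> delta [100.4 -80.4   5.7] tw 0.001
```

step_arm:
  deltas:
    - [38, -30, 2, 0]
    - [72, -58, 4, 0]
    - [93, -74, 5, 0]
    - [100, -80, 6, 0]
    - [100, -80, 6, 0]

```text
time_s: 2.25
eef_pos: [0.5898, -0.3401, 0.1991]
tool_rot: [-0.0, 0.994, -0.105, -0.0]
force: [0.2, 0.5, -0.6]
grip_width: 0.0856
grasp_force: 0.0
```

```bash
cat > w.py <<'E'
from h import *
import sys
s,p=wrist(); save(p,sys.argv[1])
for n in sys.argv[2:]:
    for r in measure(p,n,0.004 if n[0]=='s' else 0.022): print(*r)
go(0,0,0,0)
E
python3 w.py w1.png spanner_longest spanner_second
```

```text
spanner_longest 0.95 [316.0, 194.0, 46.0, 237.0] mean [609.4000244140625, -345.6000061035156] rect [593.9, -343.5] 231.0 39.2 long axis deg 167.9
spanner_second 0.74 [216.0, 216.0, 121.0, 199.0] mean [605.0, -243.89999389648438] rect [597.0, -245.3] 209.8 35.1 long axis deg 11.1
t 2.4 at [ 588.3 -341.6  199.6] yaw -12.24 w 85.7 F [-1.3  0.7 -0.1] grip 0.0 -> delta [-647.2 -209.2  199.8] tw -0.214
```

View pics/w1.png

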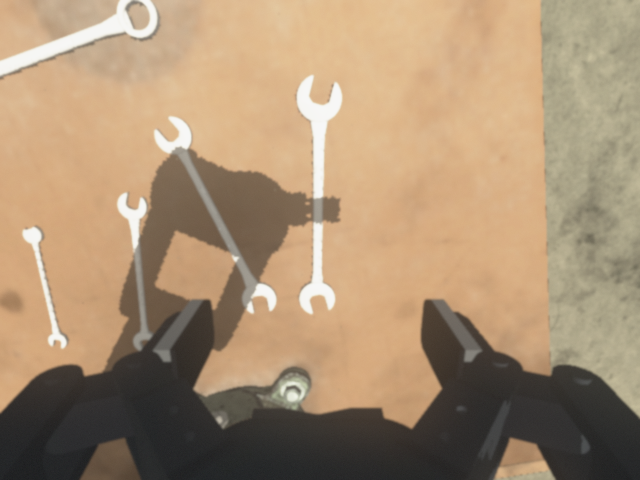

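step_arm:
  deltas:
    - [1, 2, 35, 0]
    - [2, 5, 80, 0]
    - [2, 6, 120, 0]
    - [2, 6, 140, 0]
    - [2, 6, 140, 0]
    - [2, 6, 140, 0]
    - [2, 6, 140, 0]
  hand: 0.5
  newtons: 60

```text
time_s: 3.1
eef_pos: [0.5911, -0.3486, 0.0625]
tool_rot: [0.001, 0.994, -0.106, 0.002]
force: [-0.7, -0.8, 0.4]
grip_width: 0.0427
grasp_force: 0.0
```

```bash
python3 -c "
from h import *
for i in range(3): go(594,-343.5,2,-12.1); s,p=wrist()
save(p,'w2.png')
for r in measure(p,'spanner_longest',.004):print(*r)"
```

```text
t 3.1 at [ 591.1 -348.6   62.5] yaw -12.2 w 42.7 F [-0.7 -0.8  0.4] grip 0.0 -> delta [ 1.6 -5.7 60.5] tw -0.002
t 3.15 at [ 591.3 -348.4   62.7] yaw -12.19 w 42.5 F [ 0.4 -0.4  1.1] grip 0.0 -> delta [ 1.4 -5.5 60.7] tw -0.001
t 3.2 at [ 591.2 -348.2   62.5] yaw -12.18 w 42.5 F [ 0.9 -0.6 -0.4] grip 0.0 -> delta [ 1.5 -5.3 60.5] tw -0.001
spanner_longest 0.67 [306.0, 226.0, 78.0, 364.0] mean [618.4000244140625, -347.5] rect [596.7, -342.4] 226.2 39.5 long axis deg 166.8
```

View pics/w2.png

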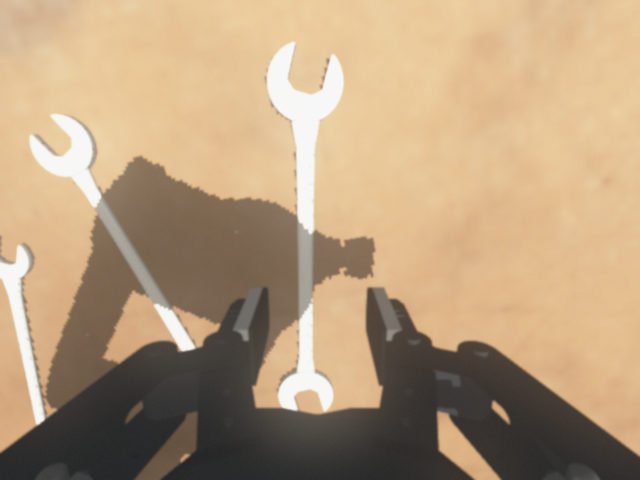

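step_arm:
  deltas:
    - [1, -4, 25, 0]
    - [1.5, -5.5, 45, 0]
    - [1.5, -5.5, 56, 0]
    - [1.5, -5.5, 60, 0]
    - [1.5, -5.5, 60, 0]
    - [1.5, -5.5, 60, 0]

```text
time_s: 3.9
eef_pos: [0.5934, -0.3426, 0.0009]
tool_rot: [0.001, 0.994, -0.106, 0.001]
force: [0.2, 0.0, -0.5]
grip_width: 0.0428
grasp_force: 0.0
```

```bash
python3 -c "
from h import *
go(594,-343.5,2,-12.1)"
```

```text
t 3.9 at [ 593.4 -342.6    0.9] yaw -12.16 w 42.8 F [ 0.2  0.  -0.5] grip 0.0 -> delta [ 0.8  0.7 -1.1] tw -0.001
```

step_arm:
  deltas:
    - [0, 0, -1, 0]
    - [0, 0, -1, 0]
    - [0, 0, -1, 0]
    - [0, 0, -1, 0]
    - [0, 0, -1, 0]
    - [0, 0, -1, 0]
    - [0, 0, -1, 0]
  hand: 1

```text
time_s: 4.6
eef_pos: [0.5933, -0.3425, 0.0019]
tool_rot: [0.0, 0.994, -0.106, 0.001]
force: [-0.7, -0.1, 5.8]
grip_width: 0.0072
grasp_force: 58.9
```

step_arm:
  deltas:
    - [0, 0, -5, 0]
    - [0, 0, -20, 0]
    - [0, 0, -45, 0]
    - [0, 0, -70, 0]
    - [0, 0, -80, 0]
    - [0, 0, -80, 0]

```text
time_s: 5.2
eef_pos: [0.5938, -0.3428, 0.0832]
tool_rot: [0.001, 0.994, -0.106, 0.002]
force: [0.0, 0.7, -2.5]
grip_width: 0.0074
grasp_force: 58.8
```

```bash
python3 w.py w3.png spanner_longest; python3 -c "
from h import *
go(575,310,85,-2)"
```

```text
spanner_longest 0.68 [317.0, 210.0, 112.0, 415.0] mean [644.5999755859375, -354.20001220703125] rect [600.9, -334.7] 273.4 63.3 long axis deg 161.9
t 5.3 at [ 592.1 -341.6   79.7] yaw -12.16 w 7.2 F [ 0.2 -0.2 -2.8] grip 58.7 -> delta [-650.7 -209.1   80.6] tw -0.212
t 5.3 at [ 592.1 -341.6   79.7] yaw -12.16 w 7.2 F [ 0.2 -0.2 -2.8] grip 58.7 -> delta [-154.  -633.3   -4.8] tw -0.177
```

View pics/w3.png

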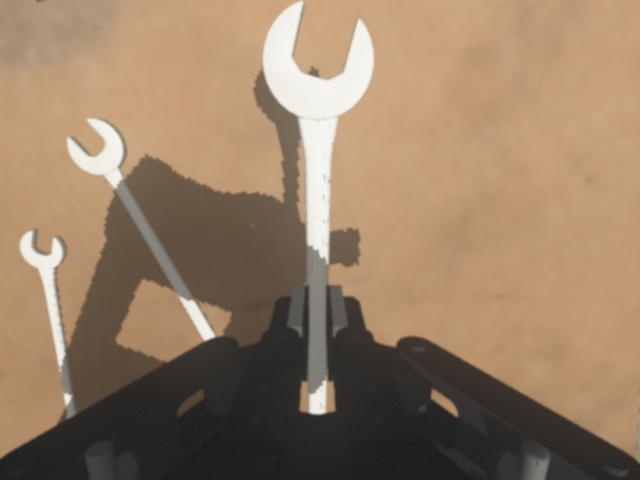

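step_arm:
  deltas:
    - [-3, -12, -15, 0]
    - [-9, -38, -35, -0.02]
    - [-19, -75, -60, -0.04]
    - [-29, -117, -85, -0.06]
    - [-40, -160, -105, -0.08]
    - [-50, -203, -118, -0.1]
    - [-61, -246, -120, -0.12]
    - [-72, -289, -120, -0.14]

```text
time_s: 6.1
eef_pos: [0.5826, -0.0418, 0.2014]
tool_rot: [-0.0, 0.999, -0.036, 0.0]
force: [0.7, 0.7, -2.2]
grip_width: 0.0076
grasp_force: 58.8
```

step_arm:
  deltas:
    - [-7, -44, 0, -0.02]
    - [-14, -88, 0, -0.037]
    - [-20, -130, 0, -0.037]
    - [-26, -170, 0, -0.037]
    - [-30, -205, 0, -0.037]
    - [-33, -232, 0, -0.037]
    - [-35, -244, 0, -0.037]
    - [-36, -248, 0, -0.037]

```text
time_s: 6.9
eef_pos: [0.5641, 0.2069, 0.2001]
tool_rot: [0.0, 1.0, -0.017, -0.001]
force: [-0.1, -0.4, -2.4]
grip_width: 0.0073
grasp_force: 58.9
```

step_arm:
  deltas:
    - [0, 0, 0, 0]
    - [0, 0, 0, 0]
    - [0, 0, 0, 0]

```text
time_s: 7.2
eef_pos: [0.5653, 0.2046, 0.2006]
tool_rot: [0.0, 1.0, -0.018, -0.0]
force: [-0.3, -0.5, -1.6]
grip_width: 0.0074
grasp_force: 58.9
```

```bash
python3 w.py w4.png insert_longest insert_shortest insert_second insert_third; python3 -c "
from h import *
go(575,310,85,-2)"
```

```text
insert_longest 0.97 [195.0, 192.0, 98.0, 283.0] mean [590.0, 308.29998779296875] rect [574.7, 307.9] 262.9 65.9 long axis deg 178.3
insert_shortest 0.86 [266.0, 192.0, 80.0, 285.0] mean [587.9000244140625, 249.5] rect [573.4, 246.7] 262.1 62.6 long axis deg 178.3
insert_second 0.7 [340.0, 187.0, 76.0, 276.0] mean [591.5, 173.5] rect [575.0, 183.7] 254.7 61.7 long axis deg 178.5
insert_second 0.66 [576.0, 198.0, 70.0, 137.0] mean [575.9000244140625, -34.400001525878906] rect [569.9, -33.3] 129.6 19.7 long axis deg 167.1
insert_third 0.85 [411.0, 188.0, 85.0, 286.0] mean [585.2999877929688, 121.9000015258789] rect [569.8, 122.7] 262.3 65.6 long axis deg 178.3
t 7.45 at [565.3 205.2 200.6] yaw -2.06 w 7.5 F [ 0.6  0.5 -2.5] grip 58.9 -> delta [-557.5  225.4  200.6] tw -0.036
t 7.45 at [565.3 205.2 200.6] yaw -2.06 w 7.5 F [ 0.6  0.5 -2.5] grip 58.9 -> delta [   6.  -105.1  115.6] tw -0.001
```

View pics/w4.png

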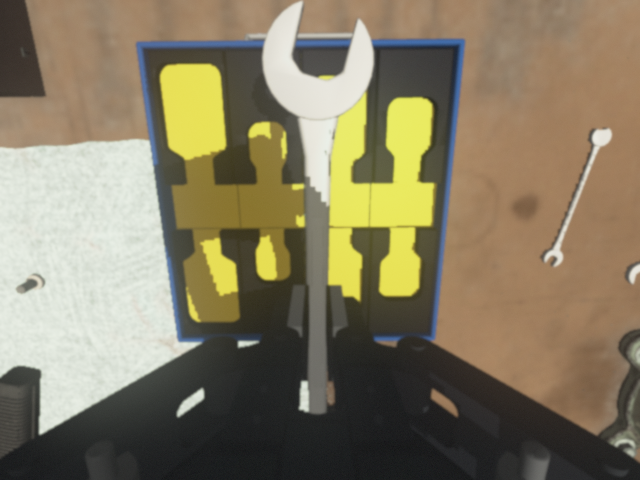

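step_arm:
  deltas:
    - [1, -20, 10, 0]
    - [3, -50, 30, 0]
    - [5, -80, 60, 0]
    - [6, -100, 95, -0.005]
    - [6, -105, 125, -0.005]
    - [6, -105, 140, -0.005]
    - [6, -105, 140, -0.005]
    - [6, -105, 140, -0.005]

```text
time_s: 8.25
eef_pos: [0.5757, 0.3101, 0.0617]
tool_rot: [-0.0, 1.0, -0.015, 0.001]
force: [1.2, -0.6, -0.9]
grip_width: 0.0071
grasp_force: 59.0
```

```bash
python3 w.py w5.png; python3 -c "
from h import *
go(575.2,310.2,14,-1.75)"
```

```text
t 8.3 at [576.4 310.3  62.8] yaw -1.77 w 7.3 F [-0.7  0.2 -2.6] grip 59.0 -> delta [-566.7  328.1   60.6] tw -0.031
t 8.3 at [576.4 310.3  62.8] yaw -1.77 w 7.3 F [-0.7  0.2 -2.6] grip 59.0 -> delta [-1.3  0.2 48.8] tw -0.0
```

View pics/w5.png

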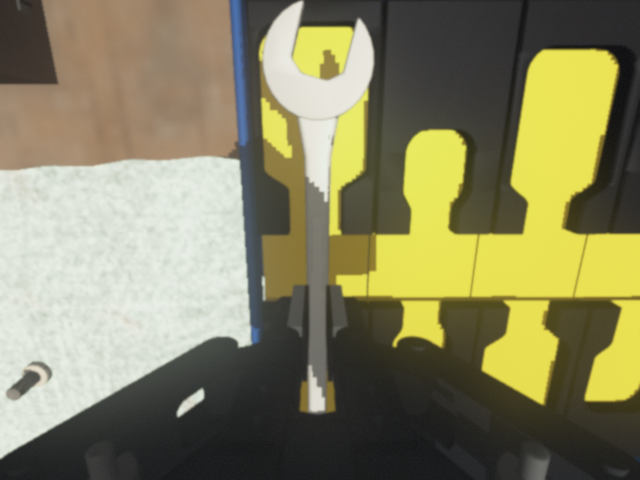

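step_arm:
  deltas:
    - [-1, 0, 15, 0]
    - [-1, 0, 28, 0]
    - [-1, 0, 37, 0]
    - [-1, 0, 43, 0]
    - [-1, 0, 46, 0]
    - [-1, 0, 48, 0]
    - [-1, 0, 48, 0]
    - [-1, 0, 48, 0]

```text
time_s: 9.1
eef_pos: [0.5741, 0.3106, 0.0139]
tool_rot: [0.0, 1.0, -0.015, 0.0]
force: [-3.9, -2.1, 4.7]
grip_width: 0.0074
grasp_force: 60.0
```

step_arm:
  deltas:
    - [0, 0, 0, 0]
    - [0, 0, 0, 0]
    - [0, 0, 0, 0]
    - [0, 0, 0, 0]
  hand: 0.73

```text
time_s: 9.5
eef_pos: [0.574, 0.3105, 0.0125]
tool_rot: [-0.0, 1.0, -0.015, 0.0]
force: [0.1, 0.6, 0.8]
grip_width: 0.0228
grasp_force: 0.0
```

step_arm:
  deltas:
    - [0, 0, -8, 0]
    - [0, 0, -22, 0]
    - [0, 0, -45, 0]
    - [0, 0, -75, 0]
    - [0, 0, -110, 0]
    - [0, 0, -150, 0]
    - [0, 0, -180, 0]
    - [0, 0, -185, 0]

```text
time_s: 10.3
eef_pos: [0.5766, 0.3116, 0.2055]
tool_rot: [-0.002, 1.0, -0.015, 0.005]
force: [-0.1, 0.5, 1.4]
grip_width: 0.0233
grasp_force: 0.0
```

```bash
python3 w.py w6.png spanner_longest insert_longest; python3 -c "
from h import *
go(597,-245.3,200,11.1)"
```

```text
spanner_longest 0.92 [318.0, 205.0, 48.0, 235.0] mean [584.7999877929688, 309.8999938964844] rect [571.9, 309.0] 239.9 40.4 long axis deg 178.4
insert_longest 0.81 [318.0, 203.0, 73.0, 277.0] mean [592.0, 310.0] rect [574.7, 310.2] 262.6 63.5 long axis deg 178.3
t 10.45 at [573.7 310.4 197.8] yaw -1.73 w 22.8 F [ 0.3 -0.1  0.1] grip 0.0 -> delta [-564.1  327.6  197.5] tw -0.03
t 10.45 at [573.7 310.4 197.8] yaw -1.73 w 22.8 F [ 0.3 -0.1  0.1] grip 0.0 -> delta [ 40.1 554.7  -2.3] tw -0.224
```

View pics/w6.png

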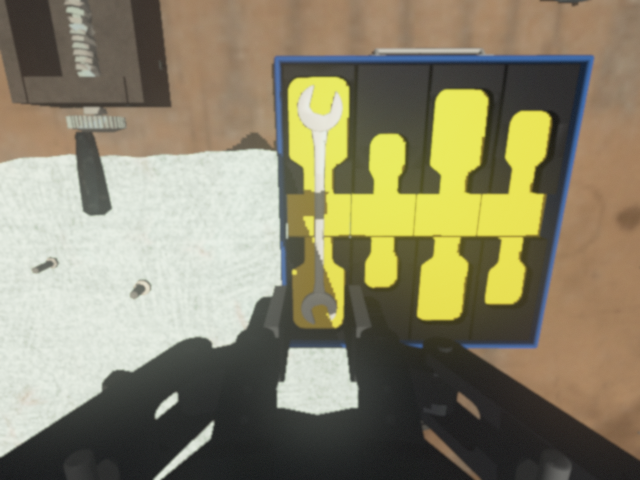

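step_arm:
  deltas:
    - [1, 15, 0, 0]
    - [3, 45, 0, -0.02]
    - [6, 88, 0, -0.05]
    - [9, 132, 0, -0.08]
    - [13, 178, 0, -0.11]
    - [16, 224, 0, -0.14]
    - [19, 270, 0, -0.17]
    - [23, 316, 0, -0.2]
  hand: 0.4

```text
time_s: 11.25
eef_pos: [0.5854, -0.0086, 0.1951]
tool_rot: [-0.0, 0.996, 0.085, -0.002]
force: [0.7, 0.2, -0.9]
grip_width: 0.0514
grasp_force: 0.0
```

```bash
python3 -c "
from h import *
go(597,-245.3,200,11.1)"
```

```text
t 11.25 at [585.4  -8.6 195.1] yaw 9.78 w 51.4 F [ 0.7  0.2 -0.9] grip 0.0 -> delta [-28.8 235.2  -5. ] tw -0.023
```

step_arm:
  deltas:
    - [-5, 45, 0, -0.01]
    - [-11, 90, 0, -0.02]
    - [-17, 135, 0, -0.023]
    - [-22, 175, -2, -0.023]
    - [-26, 205, -2, -0.023]
    - [-28, 222, -2, -0.023]
    - [-29, 228, -2, -0.023]
    - [-29, 228, -2, -0.023]

```text
time_s: 12.05
eef_pos: [0.5966, -0.2357, 0.1984]
tool_rot: [-0.001, 0.995, 0.096, -0.001]
force: [-0.3, 0.4, -0.4]
grip_width: 0.0515
grasp_force: 0.0
```

step_arm:
  deltas:
    - [0, 0, 0, 0]
    - [0, 0, 0, 0]

```text
time_s: 12.25
eef_pos: [0.5973, -0.2343, 0.1995]
tool_rot: [-0.0, 0.995, 0.097, -0.0]
force: [-0.7, 0.1, -0.4]
grip_width: 0.0512
grasp_force: 0.0
```

```bash
python3 w.py w7.png spanner_second spanner_third spanner_shortest; python3 -c "
from h import *
go(597,-245.3,62,11.1)"
```

```text
spanner_third 0.74 [226.0, 226.0, 86.0, 154.0] mean [568.2000122070312, -149.10000610351562] rect [559.5, -146.4] 174.5 27.1 long axis deg 164.1
spanner_shortest 0.97 [122.0, 200.0, 53.0, 128.0] mean [574.2999877929688, -49.0] rect [566.9, -47.3] 135.7 19.2 long axis deg 167.5
t 12.45 at [ 597.4 -234.9  199.7] yaw 11.11 w 51.1 F [-0.6  0.4  0.5] grip 0.0 -> delta [-540.9 -345.7  199.6] tw 0.194
t 12.45 at [ 597.4 -234.9  199.7] yaw 11.11 w 51.1 F [-0.6  0.4  0.5] grip 0.0 -> delta [ -2.4  10.1 137.7] tw 0.0
```

step_arm:
  deltas:
    - [-1, 4, 20, 0]
    - [-2, 8, 50, 0]
    - [-2, 10, 75, 0]
    - [-2, 10, 80, 0]
    - [-2, 10, 80, 0]

```text
time_s: 12.95
eef_pos: [0.5966, -0.2454, 0.1186]
tool_rot: [-0.001, 0.995, 0.096, -0.001]
force: [-0.6, 0.2, -0.0]
grip_width: 0.0512
grasp_force: 0.0
```

```bash
python3 w.py w8.png spanner_second; python3 -c "
from h import *
go(597,-245.3,2,11.1)"
```

```text
spanner_second 0.74 [316.0, 217.0, 49.0, 273.0] mean [607.7999877929688, -242.60000610351562] rect [597.2, -243.7] 209.5 34.0 long axis deg 11.5
t 13.05 at [ 598.1 -246.2  121.3] yaw 11.06 w 51.5 F [ 0.1  1.  -0.3] grip 0.0 -> delta [-540.  -356.6  119.8] tw 0.193
t 13.05 at [ 598.1 -246.2  121.3] yaw 11.06 w 51.5 F [ 0.1  1.  -0.3] grip 0.0 -> delta [ -1.1  -1.3 119.3] tw -0.001
```

View pics/w8.png

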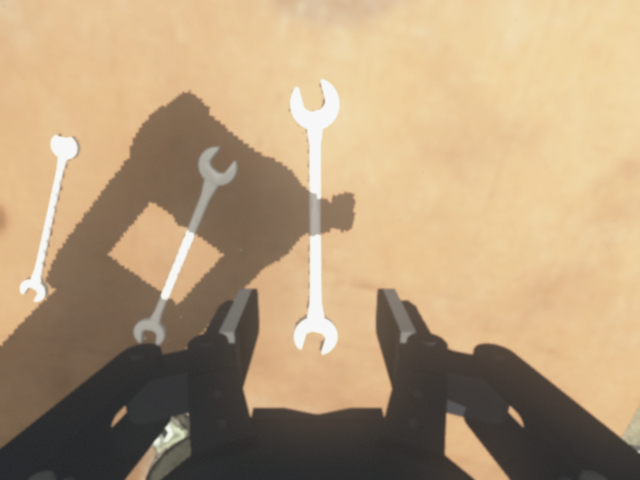

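step_arm:
  deltas:
    - [-1, -1, 25, 0]
    - [-1, -2, 60, 0]
    - [-1, -2, 90, 0]
    - [-1, -2, 108, 0]
    - [-1, -2, 116, 0]
    - [-1, -2, 118.5, 0]
    - [-1, -2, 118.5, 0]
    - [-1, -2, 118.5, 0]

```text
time_s: 13.85
eef_pos: [0.5971, -0.2449, 0.003]
tool_rot: [0.001, 0.995, 0.096, 0.001]
force: [1.2, -0.8, -0.5]
grip_width: 0.0509
grasp_force: 0.0
```

```bash
python3 -c "
from h import *
go(597,-244.5,2,11.1)"
```

```text
t 13.85 at [ 597.1 -244.9    3. ] yaw 11.05 w 50.9 F [ 1.2 -0.8 -0.5] grip 0.0 -> delta [-0.1 -0.4  1. ] tw -0.001
```

step_arm:
  deltas:
    - [0, 0, 1, 0]
    - [0, 0, 1, 0]
    - [0, 0, 1, 0]
    - [0, 0, 1, 0]
    - [0, 0, 1, 0]
    - [0, 0, 1, 0]
    - [0, 0, 1, 0]
  hand: 1

```text
time_s: 14.55
eef_pos: [0.5962, -0.2444, 0.0008]
tool_rot: [0.0, 0.995, 0.096, 0.0]
force: [-2.1, 0.6, 5.7]
grip_width: 0.0081
grasp_force: 58.9
```

step_arm:
  deltas:
    - [0, 0, -5, 0]
    - [0, 0, -20, 0]
    - [0, 0, -45, 0]
    - [0, 0, -70, 0]
    - [0, 0, -85, 0]
    - [0, 0, -90, 0]
    - [0, 0, -90, 0]

```text
time_s: 15.25
eef_pos: [0.5961, -0.2443, 0.0908]
tool_rot: [0.0, 0.995, 0.096, 0.0]
force: [-0.2, 0.5, -1.9]
grip_width: 0.0084
grasp_force: 58.8
```

```bash
python3 -c "
from h import *
go(571.3,184.3,100,-1.75)"
```

```text
t 15.25 at [ 596.1 -244.3   90.8] yaw 11.05 w 8.4 F [-0.2  0.5 -1.9] grip 58.8 -> delta [  57.8 -425.4   -9.5] tw 0.223
```

step_arm:
  deltas:
    - [2, -15, -5, 0]
    - [6, -45, -10, 0.03]
    - [12, -88, -10, 0.06]
    - [18, -132, -10, 0.09]
    - [24, -176, -10, 0.12]
    - [30, -221, -10, 0.15]
    - [36, -266, -10, 0.18]
    - [42, -310, -10, 0.2]

```text
time_s: 16.05
eef_pos: [0.5756, 0.0709, 0.0986]
tool_rot: [-0.0, 1.0, -0.004, -0.001]
force: [1.2, 0.0, -1.3]
grip_width: 0.0081
grasp_force: 58.9
```

```bash
python3 -c "
from h import *
go(570.5,184.3,70,-1.75)"
```

```text
t 16.05 at [575.6  70.9  98.6] yaw -0.45 w 8.1 F [ 1.2  0.  -1.3] grip 58.9 -> delta [  -6.  -113.4   28.7] tw 0.023
```

step_arm:
  deltas:
    - [-2, -40, 0, 0.01]
    - [-4, -72, 5, 0.02]
    - [-5, -95, 15, 0.023]
    - [-6, -106, 25, 0.023]
    - [-6, -108, 30, 0.023]
    - [-6, -108, 30, 0.023]
    - [-6, -108, 30, 0.023]
    - [-6, -108, 30, 0.023]

```text
time_s: 16.85
eef_pos: [0.573, 0.1752, 0.0706]
tool_rot: [-0.0, 1.0, -0.016, 0.0]
force: [0.4, 0.3, -1.8]
grip_width: 0.0083
grasp_force: 58.9
```

```bash
python3 w.py w9.png insert_second insert_third insert_shortest; python3 -c "
from h import *
go(570.5,184.3,13,-1.75)"
```

```text
insert_second 0.89 [295.0, 207.0, 130.0, 405.0] mean [631.0999755859375, 186.39999389648438] rect [586.0, 183.8] 233.0 62.3 long axis deg 178.2
insert_third 0.98 [422.0, 204.0, 139.0, 399.0] mean [624.2000122070312, 120.4000015258789] rect [586.9, 122.1] 227.8 63.6 long axis deg 178.3
insert_third 0.73 [295.0, 208.0, 133.0, 405.0] mean [631.5, 186.3000030517578] rect [586.6, 184.1] 232.6 62.4 long axis deg 178.3
insert_shortest 0.84 [176.0, 212.0, 153.0, 408.0] mean [624.5999755859375, 244.60000610351562] rect [587.2, 244.6] 234.5 66.2 long axis deg 178.5
t 17.05 at [572.9 175.7  70.6] yaw -1.78 w 8.2 F [ 0.7  0.8 -2.2] grip 58.9 -> delta [-567.2  193.4   70.1] tw -0.031
t 17.05 at [572.9 175.7  70.6] yaw -1.78 w 8.2 F [ 0.7  0.8 -2.2] grip 58.9 -> delta [-2.7 -8.5 57.6] tw -0.001
```

View pics/w9.png

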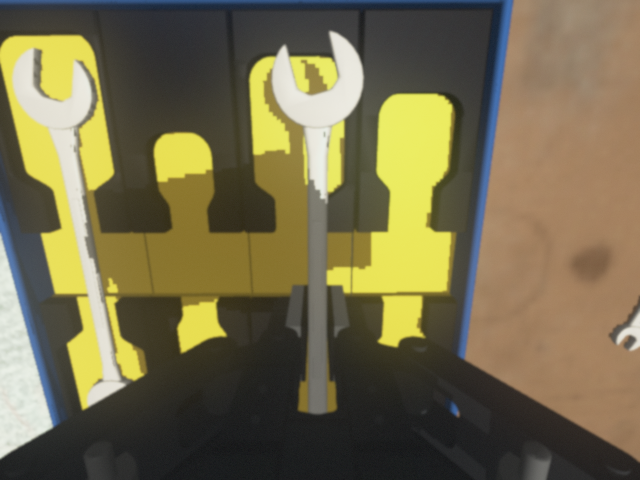

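step_arm:
  deltas:
    - [-1, -4, 5, 0]
    - [-2, -7, 18, 0]
    - [-2.5, -8.5, 32, 0]
    - [-2.5, -8.5, 43, 0]
    - [-2.5, -8.5, 50, 0]
    - [-2.5, -8.5, 54, 0]
    - [-2.5, -8.5, 57, 0]
    - [-2.5, -8.5, 57, 0]

```text
time_s: 17.85
eef_pos: [0.5705, 0.1848, 0.0133]
tool_rot: [-0.0, 1.0, -0.015, 0.0]
force: [-0.4, 0.7, -1.1]
grip_width: 0.0082
grasp_force: 58.9
```

```bash
python3 -c "
from h import *
go(570.5,184.3,13,-1.75)"
```

```text
t 17.85 at [570.5 184.8  13.3] yaw -1.73 w 8.2 F [-0.4  0.7 -1.1] grip 58.9 -> delta [-0.   0.5  0.3] tw 0.0
```

Just about touching; press 0.7 mm, release, rise, and head for the third.

step_arm:
  deltas:
    - [0, 0, 0.7, 0]
    - [0, 0, 0.7, 0]
    - [0, 0, 0.7, 0]

```text
time_s: 18.15
eef_pos: [0.5706, 0.1848, 0.0128]
tool_rot: [-0.0, 1.0, -0.015, 0.001]
force: [0.3, -0.6, -0.9]
grip_width: 0.0079
grasp_force: 59.0
```

step_arm:
  deltas:
    - [0, 0, 0, 0]
    - [0, 0, 0, 0]
    - [0, 0, 0, 0]
    - [0, 0, 0, 0]
  hand: 0.73

```text
time_s: 18.55
eef_pos: [0.5704, 0.1848, 0.0126]
tool_rot: [-0.0, 1.0, -0.015, 0.0]
force: [-0.4, 0.0, 0.5]
grip_width: 0.0226
grasp_force: 0.0
```

step_arm:
  deltas:
    - [0, 0, -8, 0]
    - [0, 0, -22, 0]
    - [0, 0, -45, 0]
    - [0, 0, -75, 0]
    - [0, 0, -105, 0]
    - [0, 0, -120, 0]
    - [0, 0, -120, 0]

```text
time_s: 19.25
eef_pos: [0.5724, 0.1852, 0.1365]
tool_rot: [-0.001, 1.0, -0.015, 0.003]
force: [-0.4, 0.5, -0.5]
grip_width: 0.0231
grasp_force: 0.0
```

```bash
python3 w.py w10.png spanner_second; python3 -c "
from h import *
go(559.5,-146.4,122,-15.9)"
```

```text
spanner_second 0.85 [318.0, 219.0, 51.0, 266.0] mean [578.0, 183.10000610351562] rect [568.6, 183.1] 220.9 38.0 long axis deg 178.0
t 19.35 at [569.9 184.7 132. ] yaw -1.73 w 23.5 F [ 0.1 -0.3 -0.3] grip 0.0 -> delta [-564.   201.8  132.2] tw -0.03
t 19.35 at [569.9 184.7 132. ] yaw -1.73 w 23.5 F [ 0.1 -0.3 -0.3] grip 0.0 -> delta [ -0.4 331.2  10. ] tw 0.247
```

step_arm:
  deltas:
    - [0, 15, 0, 0.02]
    - [0, 45, 0, 0.05]
    - [0, 88, 0, 0.09]
    - [0, 132, 0, 0.13]
    - [0, 178, 0, 0.17]
    - [0, 222, 0, 0.2]
    - [0, 262, 0, 0.23]
    - [0, 295, 0, 0.247]
  hand: 0.4

```text
time_s: 20.15
eef_pos: [0.5593, -0.1129, 0.1303]
tool_rot: [-0.0, 0.99, -0.14, -0.002]
force: [0.6, 0.2, 0.7]
grip_width: 0.0511
grasp_force: 0.0
```

```bash
python3 -c "
from h import *
go(559.5,-146.4,122,-15.9)"
```

```text
t 20.15 at [ 559.3 -112.9  130.3] yaw -16.08 w 51.1 F [0.6 0.2 0.7] grip 0.0 -> delta [ 9.5 32.2  8.2] tw -0.003
```

step_arm:
  deltas:
    - [4, 14, 2, 0]
    - [8, 25, 6, 0]
    - [9, 30, 8, 0]
    - [9, 30, 8, 0]
    - [9, 30, 8, 0]
    - [9, 30, 8, 0]

```text
time_s: 20.75
eef_pos: [0.5619, -0.1404, 0.1244]
tool_rot: [-0.0, 0.991, -0.137, 0.0]
force: [-0.2, 0.0, 0.0]
grip_width: 0.0515
grasp_force: 0.0
```

```bash
python3 w.py w11.png spanner_third; python3 -c "
from h import *
go(559.5,-146.4,2,-15.9)"
```

```text
spanner_third 0.57 [326.0, 224.0, 44.0, 223.0] mean [568.2000122070312, -149.0] rect [559.2, -147.3] 175.7 27.0 long axis deg 164.9
t 20.85 at [ 561.9 -140.7  124.6] yaw -15.81 w 51.2 F [ 0.  -0.5 -0.6] grip 0.0 -> delta [-579.1   17.8  124.4] tw -0.276
t 20.85 at [ 561.9 -140.7  124.6] yaw -15.81 w 51.2 F [ 0.  -0.5 -0.6] grip 0.0 -> delta [ -0.8   6.2 122.6] tw 0.002
```

View pics/w11.png

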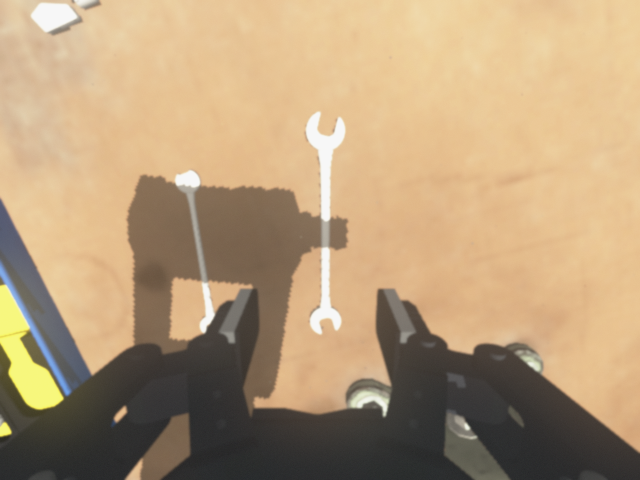

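step_arm:
  deltas:
    - [0, 3, 25, 0]
    - [-1, 6, 60, 0]
    - [-1, 7, 92, 0]
    - [-1, 7, 111, 0]
    - [-1, 7, 119, 0]
    - [-1, 7, 122.5, 0]
    - [-1, 7, 122.5, 0]
    - [-1, 7, 122.5, 0]

```text
time_s: 21.65
eef_pos: [0.5601, -0.1482, 0.0035]
tool_rot: [0.0, 0.99, -0.138, 0.001]
force: [0.1, -0.8, -0.0]
grip_width: 0.051
grasp_force: 0.0
```

```bash
python3 -c "
from h import *
go(559.2,-147,1.5,-15.5)"
```

```text
t 21.65 at [ 560.1 -148.2    3.5] yaw -15.87 w 51.0 F [ 0.1 -0.8 -0. ] grip 0.0 -> delta [-1.2 -1.   2. ] tw -0.007
```

step_arm:
  deltas:
    - [-1, -1, 1.5, -0.006]
    - [-1, -1, 1.5, -0.006]
    - [-1, -1, 1.5, -0.006]
    - [-1, -1, 1.5, -0.006]
    - [-1, -1, 1.5, -0.006]
    - [-1, -1, 1.5, -0.006]
    - [-1, -1, 1.5, -0.006]
  hand: 1

```text
time_s: 22.35
eef_pos: [0.5585, -0.1468, 0.0011]
tool_rot: [0.0, 0.991, -0.135, 0.0]
force: [-1.5, 1.1, 6.3]
grip_width: 0.0092
grasp_force: 58.9
```

step_arm:
  deltas:
    - [0, 0, -5, 0]
    - [0, 0, -20, 0]
    - [0, 0, -45, 0]
    - [0, 0, -70, 0]
    - [0, 0, -85, 0]
    - [0, 0, -90, 0]
    - [0, 0, -90, 0]

```text
time_s: 23.05
eef_pos: [0.5585, -0.1468, 0.0911]
tool_rot: [0.0, 0.991, -0.135, 0.001]
force: [-0.6, -0.4, -2.1]
grip_width: 0.0088
grasp_force: 58.8
```

```bash
python3 -c "
from h import *
go(569.4,121.8,95,-1.75)"
```

```text
t 23.05 at [ 558.5 -146.8   91.1] yaw -15.54 w 8.8 F [-0.6 -0.4 -2.1] grip 58.8 -> delta [ -61.4 -261.7   -4. ] tw -0.241
```

step_arm:
  deltas:
    - [-4, -16, -2, -0.02]
    - [-11, -45, -4, -0.05]
    - [-21, -88, -4, -0.09]
    - [-31, -132, -4, -0.13]
    - [-41, -176, -4, -0.17]
    - [-51, -215, -4, -0.2]
    - [-58, -242, -4, -0.23]
    - [-60, -255, -4, -0.241]

```text
time_s: 23.85
eef_pos: [0.5668, 0.1182, 0.0926]
tool_rot: [-0.0, 1.0, -0.013, -0.002]
force: [0.2, -1.1, -1.2]
grip_width: 0.009
grasp_force: 58.9
```

step_arm:
  deltas:
    - [0, 0, 5, 0]
    - [0, 0, 15, 0]
    - [0, 0, 24, 0]
    - [0, 0, 26, 0]
    - [0, 0, 26, 0]
    - [0, 0, 26, 0]

```text
time_s: 24.45
eef_pos: [0.5688, 0.1145, 0.0684]
tool_rot: [0.0, 1.0, -0.016, 0.0]
force: [1.0, 0.5, -1.3]
grip_width: 0.0087
grasp_force: 58.9
```

```bash
python3 w.py w12.png insert_third; python3 -c "
from h import *
go(569,122,13,-1.75)"
```

```text
insert_third 0.55 [299.0, 207.0, 132.0, 412.0] mean [629.7000122070312, 120.9000015258789] rect [583.9, 120.9] 233.4 62.5 long axis deg 178.1
insert_third 0.29 [78.0, 208.0, 155.0, 416.0] mean [608.5, 242.6999969482422] rect [585.9, 242.4] 237.4 70.4 long axis deg 178.4
t 24.55 at [569.1 114.8  68.9] yaw -1.76 w 9.2 F [-0.8  0.9 -2.2] grip 58.9 -> delta [-565.4  132.2   68.4] tw -0.031
t 24.55 at [569.1 114.8  68.9] yaw -1.76 w 9.2 F [-0.8  0.9 -2.2] grip 58.9 -> delta [-0.4 -7.2 55.9] tw -0.0
```

View pics/w12.png

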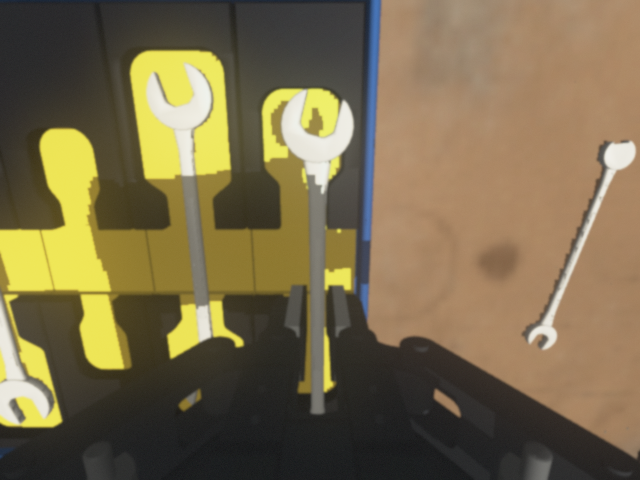

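step_arm:
  deltas:
    - [0, -4, 3, 0]
    - [-0.5, -6, 15, 0]
    - [-0.5, -7, 30, 0]
    - [-0.5, -7, 41, 0]
    - [-0.5, -7, 49, 0]
    - [-0.5, -7, 53, 0]
    - [-0.5, -7, 56, 0]
    - [-0.5, -7, 56, 0]

```text
time_s: 25.35
eef_pos: [0.5687, 0.1221, 0.0131]
tool_rot: [0.0, 1.0, -0.015, 0.0]
force: [-1.0, -0.6, 1.6]
grip_width: 0.0089
grasp_force: 59.1
```

```bash
python3 -c "
from h import *
go(569,121.7,13,-1.75)"
```

```text
t 25.35 at [568.7 122.1  13.1] yaw -1.73 w 8.9 F [-1.  -0.6  1.6] grip 59.1 -> delta [0.3 0.4 0.1] tw 0.0
```

step_arm:
  deltas:
    - [0, 0, 0, 0]
    - [0, 0, 0, 0]
    - [0, 0, 0, 0]
    - [0, 0, 0, 0]
  hand: 0.74

```text
time_s: 25.75
eef_pos: [0.5686, 0.1221, 0.0125]
tool_rot: [-0.0, 1.0, -0.015, 0.0]
force: [0.4, -0.3, -0.5]
grip_width: 0.0224
grasp_force: 0.0
```

step_arm:
  deltas:
    - [0, 0, -8, 0]
    - [0, 0, -22, 0]
    - [0, 0, -45, 0]
    - [0, 0, -75, 0]
    - [0, 0, -105, 0]
    - [0, 0, -115, 0]
    - [0, 0, -115, 0]

```text
time_s: 26.45
eef_pos: [0.5701, 0.1223, 0.1305]
tool_rot: [-0.0, 1.0, -0.015, 0.003]
force: [-0.1, 0.7, -0.5]
grip_width: 0.0219
grasp_force: 0.0
```

```bash
python3 w.py w13.png spanner_third; python3 -c "
from h import *
go(566.9,-47.3,122,-12.5)"
```

```text
spanner_third 0.62 [318.0, 227.0, 43.0, 225.0] mean [579.5, 121.0999984741211] rect [565.9, 121.5] 182.6 27.8 long axis deg 177.9
spanner_third 0.6 [64.0, 212.0, 128.0, 350.0] mean [583.2999877929688, 319.6000061035156] rect [569.5, 318.7] 282.7 77.4 long axis deg 178.2
t 26.55 at [567.8 122.  126.5] yaw -1.73 w 22.1 F [ 0.7 -0.1 -0.1] grip 0.0 -> delta [-563.7  139.1  127.2] tw -0.03
t 26.55 at [567.8 122.  126.5] yaw -1.73 w 22.1 F [ 0.7 -0.1 -0.1] grip 0.0 -> delta [  4.3 169.3   4.5] tw 0.188
```

step_arm:
  deltas:
    - [0, 12, 0, 0.02]
    - [1, 38, 0, 0.05]
    - [2, 75, 0, 0.09]
    - [3, 110, 2, 0.13]
    - [4, 140, 4, 0.17]
    - [4, 160, 4, 0.188]
    - [4, 167, 4, 0.188]
    - [4, 167, 4, 0.188]
  hand: 0.4

```text
time_s: 27.35
eef_pos: [0.5665, -0.0458, 0.1221]
tool_rot: [-0.0, 0.994, -0.11, -0.001]
force: [0.3, 0.1, -0.2]
grip_width: 0.0514
grasp_force: 0.0
```

step_arm:
  deltas:
    - [0, 0, 0, 0]
    - [0, 0, 0, 0]
    - [0, 0, 0, 0]

```text
time_s: 27.65
eef_pos: [0.5673, -0.044, 0.1233]
tool_rot: [-0.0, 0.994, -0.108, -0.0]
force: [-1.0, 0.7, 0.9]
grip_width: 0.051
grasp_force: 0.0
```

```bash
python3 w.py w14.png spanner_shortest; python3 -c "
from h import *
go(566.9,-47.3,2,-12.5)"
```

```text
spanner_shortest 0.89 [321.0, 227.0, 27.0, 175.0] mean [572.7000122070312, -48.5] rect [565.7, -47.3] 136.7 18.0 long axis deg 167.2
t 27.75 at [567.4 -44.2 123.4] yaw -12.43 w 51.3 F [ 0.7 -1.1 -1.1] grip 0.0 -> delta [-563.6   79.   123.4] tw -0.217
t 27.75 at [567.4 -44.2 123.4] yaw -12.43 w 51.3 F [ 0.7 -1.1 -1.1] grip 0.0 -> delta [  0.2   3.1 121.4] tw 0.001
```

View pics/w14.png

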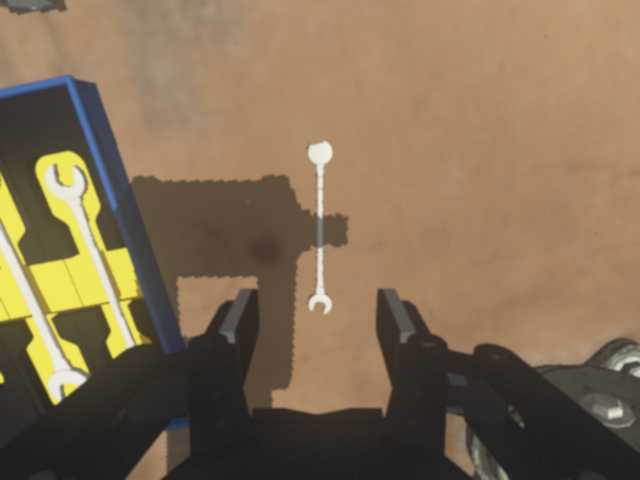

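step_arm:
  deltas:
    - [0, 2, 25, 0]
    - [-1, 3, 60, 0]
    - [-1, 3, 92, 0]
    - [-1, 3, 111, 0]
    - [-1, 3, 119, 0]
    - [-1, 3, 122, 0]
    - [-1, 3, 122, 0]
    - [-1, 3, 122, 0]

```text
time_s: 28.55
eef_pos: [0.567, -0.0478, 0.003]
tool_rot: [0.0, 0.994, -0.109, 0.001]
force: [-0.4, -0.1, -0.3]
grip_width: 0.0515
grasp_force: 0.0
```

```bash
python3 -c "
from h import *
go(566,-47.3,1,-12.8)"
```

```text
t 28.55 at [567.  -47.8   3. ] yaw -12.49 w 51.5 F [-0.4 -0.1 -0.3] grip 0.0 -> delta [-1.1 -0.3  2. ] tw 0.005
```

step_arm:
  deltas:
    - [-1, 0, 1.5, 0.005]
    - [-1, 0, 1.5, 0.005]
    - [-1, 0, 1.5, 0.005]
    - [-1, 0, 1.5, 0.005]
    - [-1, 0, 1.5, 0.005]
    - [-1, 0, 1.5, 0.005]
    - [-1, 0, 1.5, 0.005]
  hand: 1

```text
time_s: 29.25
eef_pos: [0.5651, -0.0475, 0.0005]
tool_rot: [0.0, 0.994, -0.111, 0.0]
force: [-1.7, 1.1, 5.0]
grip_width: 0.0058
grasp_force: 59.4
```

step_arm:
  deltas:
    - [0, 0, -5, 0]
    - [0, 0, -20, 0]
    - [0, 0, -45, 0]
    - [0, 0, -70, 0]
    - [0, 0, -85, 0]
    - [0, 0, -90, 0]
    - [0, 0, -90, 0]

```text
time_s: 29.95
eef_pos: [0.5651, -0.0475, 0.0906]
tool_rot: [0.0, 0.994, -0.111, 0.001]
force: [0.8, 0.4, -1.7]
grip_width: 0.0057
grasp_force: 58.8
```

```bash
python3 w.py w15.png spanner_shortest; python3 -c "
from h import *
go(573,246.5,95,-1.75)"
```

```text
spanner_shortest 0.67 [317.0, 280.0, 49.0, 266.0] mean [550.4000244140625, -45.29999923706055] rect [528.8, -39.0] 206.5 29.3 long axis deg 166.6
t 30.05 at [563.8 -47.3  88.7] yaw -12.79 w 6.0 F [-0.2 -0.3 -2.4] grip 58.8 -> delta [-560.1   78.8   89.8] tw -0.223
t 30.05 at [563.8 -47.3  88.7] yaw -12.79 w 6.0 F [-0.2 -0.3 -2.4] grip 58.8 -> delta [ -56.1 -288.5   -6.2] tw -0.193
```

step_arm:
  deltas:
    - [-3, -16, -2, -0.02]
    - [-9, -45, -5, -0.05]
    - [-17, -88, -5, -0.08]
    - [-26, -132, -5, -0.11]
    - [-34, -176, -5, -0.14]
    - [-43, -220, -5, -0.17]
    - [-50, -255, -5, -0.19]
    - [-54, -278, -5, -0.193]

```text
time_s: 30.85
eef_pos: [0.572, 0.239, 0.0935]
tool_rot: [-0.0, 1.0, -0.013, -0.001]
force: [-1.1, -0.6, -1.6]
grip_width: 0.0057
grasp_force: 58.9
```

step_arm:
  deltas:
    - [-1, -8, 5, 0]
    - [-1, -8, 15, 0]
    - [-1, -8, 24, 0]
    - [-1, -8, 26, 0]
    - [-1, -8, 26, 0]
    - [-1, -8, 26, 0]
    - [-1, -8, 26, 0]

```text
time_s: 31.55
eef_pos: [0.5734, 0.2432, 0.0695]
tool_rot: [-0.0, 1.0, -0.016, 0.001]
force: [0.1, 0.5, -0.7]
grip_width: 0.0055
grasp_force: 58.9
```

```bash
python3 w.py w16.png insert_shortest spanner_shortest; python3 -c "
from h import *
go(572.5,247,13,-1.75)
# yellow pocket centre columns of the neighbourhood, image rows just above groove
im=cv2.imread('pics/w16.png');y=(im[:,:,0]<110)&(im[:,:,2]>110)&(im[:,:,1]>100)
for r in(140,160,180,200,215): 
    c=np.flatnonzero(y[r]);print(r,[(g[0],g[-1]) for g in np.split(c,np.flatnonzero(np.diff(c)>3)+1) if len(g)>2])"
```

```text
insert_shortest 0.61 [528.0, 243.0, 93.0, 279.0] mean [589.0, 124.80000305175781] rect [573.2, 125.5] 166.9 28.3 long axis deg 177.9
insert_shortest 0.57 [308.0, 204.0, 131.0, 402.0] mean [637.7000122070312, 246.1999969482422] rect [591.2, 246.8] 226.4 62.4 long axis deg 178.1
spanner_shortest 0.59 [316.0, 280.0, 47.0, 267.0] mean [566.7999877929688, 242.39999389648438] rect [545.3, 242.3] 187.8 26.1 long axis deg 179.2
t 31.7 at [573.2 243.6  69.4] yaw -1.75 w 6.1 F [-0.6  0.6 -1.7] grip 58.9 -> delta [-565.6  260.9   68.9] tw -0.03
t 31.7 at [573.2 243.6  69.4] yaw -1.75 w 6.1 F [-0.6  0.6 -1.7] grip 58.9 -> delta [-0.9 -3.4 56.4] tw 0.0
140 [(np.int64(0), np.int64(30)), (np.int64(89), np.int64(95)), (np.int64(141), np.int64(178)), (np.int64(204), np.int64(239)), (np.int64(279), np.int64(335)), (np.int64(379), np.int64(417)), (np.int64(437), np.int64(468)), (np.int64(508), np.int64(518)), (np.int64(570), np.int64(577)), (np.int64(633), np.int64(639))]
160 [(np.int64(144), np.int64(182)), (np.int64(204), np.int64(239)), (np.int64(278), np.int64(294)), (np.int64(378), np.int64(417)),
[... 275 characters left out ...]
), np.int64(415)), (np.int64(431), np.int64(463)), (np.int64(511), np.int64(530)), (np.int64(545), np.int64(559)), (np.int64(623), np.int64(639))]
200 [(np.int64(174), np.int64(191)), (np.int64(200), np.int64(217)), (np.int64(287), np.int64(315)), (np.int64(320), np.int64(330)), (np.int64(396), np.int64(414)), (np.int64(430), np.int64(443)), (np.int64(514), np.int64(527)), (np.int64(541), np.int64(551)), (np.int64(618), np.int64(639))]
215 [(np.int64(176), np.int64(194)), (np.int64(202), np.int64(218)), (np.int64(289), np.int64(329)), (np.int64(395), np.int64(413)), (np.int64(429), np.int64(441)), (np.int64(512), np.int64(524)), (np.int64(538), np.int64(548)), (np.int64(614), np.int64(639))]
```

step_arm:
  deltas:
    - [0, -2, 3, 0]
    - [-1, -3.5, 15, 0]
    - [-1, -3.5, 30, 0]
    - [-1, -3.5, 41, 0]
    - [-1, -3.5, 49, 0]
    - [-1, -3.5, 53, 0]
    - [-1, -3.5, 56, 0]
    - [-1, -3.5, 56.5, 0]

```text
time_s: 32.5
eef_pos: [0.5723, 0.2473, 0.0127]
tool_rot: [-0.0, 1.0, -0.015, 0.0]
force: [-0.0, 1.9, -1.5]
grip_width: 0.0057
grasp_force: 58.9
```

step_arm:
  deltas:
    - [0, 0, 0, 0]
    - [0, 0, 0, 0]

```text
time_s: 32.7
eef_pos: [0.5723, 0.2473, 0.0128]
tool_rot: [-0.0, 1.0, -0.015, 0.0]
force: [-0.2, 0.5, -1.1]
grip_width: 0.0058
grasp_force: 58.9
```

Within half a millimetre of the floor; release and rise.

step_arm:
  deltas:
    - [0, 0, 0.3, 0]
    - [0, 0, 0.3, 0]
    - [0, 0, 0.3, 0]
    - [0, 0, 0.3, 0]
    - [0, 0, 0.3, 0]
  hand: 0.76

```text
time_s: 33.2
eef_pos: [0.572, 0.2472, 0.0122]
tool_rot: [-0.0, 1.0, -0.015, 0.0]
force: [-1.2, -0.9, 0.7]
grip_width: 0.0207
grasp_force: 0.0
```

step_arm:
  deltas:
    - [0, 0, -8, 0]
    - [0, 0, -22, 0]
    - [0, 0, -45, 0]
    - [0, 0, -75, 0]
    - [0, 0, -110, 0]
    - [0, 0, -150, 0]
    - [0, 0, -190, 0]
    - [0, 0, -190, 0]

```text
time_s: 34.0
eef_pos: [0.5759, 0.2484, 0.2124]
tool_rot: [-0.002, 1.0, -0.015, 0.007]
force: [-0.6, 0.1, 1.6]
grip_width: 0.0206
grasp_force: 0.0
```

step_arm:
  deltas:
    - [-25, 30, 0, 0]
    - [-60, 60, 0, 0]
    - [-75, 70, 0, 0]
    - [-75, 70, 0, 0]
    - [-75, 70, 0, 0]
    - [-75, 70, 0, 0]
    - [-75, 70, 0, 0]

```text
time_s: 34.7
eef_pos: [0.4956, 0.18, 0.2023]
tool_rot: [-0.0, 1.0, -0.015, 0.0]
force: [0.4, -0.6, 0.4]
grip_width: 0.0204
grasp_force: 0.0
```

Run:
```python
from h import *
go(0,0,0,0)
for cam in('wrist','top'):
    if cam=='wrist': s,p=wrist()
    else: p=manip.capture('top')
    save(p,'end_'+cam+'.png');print(cam)
    for n in ['longest','shortest','second','third']:
        for r in measure(p,'spanner_'+n,.016)[:1]+measure(p,'insert_'+n,.022)[:1]: print(*r)
```

```text
t 34.7 at [495.6 180.  202.3] yaw -1.7 w 20.4 F [ 0.4 -0.6  0.4] grip 0.0 -> delta [-490.1  194.6  202.1] tw -0.03
wrist
insert_longest 0.73 [161.0, 136.0, 101.0, 270.0] mean [566.2999877929688, 308.8999938964844] rect [557.6, 307.8] 229.6 66.9 long axis deg 178.3
spanner_shortest 0.95 [237.0, 124.0, 33.0, 160.0] mean [581.5999755859375, 245.5] rect [573.3, 245.5] 134.2 19.0 long axis deg 178.4
insert_shortest 0.81 [236.0, 136.0, 90.0, 272.0] mean [567.2000122070312, 246.3000030517578] rect [556.2, 246.5] 228.5 64.2 long axis deg 178.2
spanner_second 0.95 [310.0, 121.0, 38.0, 243.0] mean [580.0999755859375, 183.0] rect [569.1, 183.8] 202.5 32.7 long axis deg 178.3
insert_second 0.66 [306.0, 136.0, 79.0, 270.0] mean [563.0999755859375, 184.39999389648438] rect [553.8, 184.7] 229.8 62.4 long axis deg 178.5
spanner_third 0.66 [382.0, 122.0, 41.0, 207.0] mean [580.7000122070312, 121.0999984741211] rect [570.0, 121.0] 174.1 26.7 long axis deg 178.2
insert_third 0.7 [382.0, 134.0, 87.0, 269.0] mean [562.2999877929688, 122.5] rect [552.4, 122.5] 228.5 63.1 long axis deg 178.3
top
spanner_lo
[... 208 characters left out ...]
0] rect [572.6, 311.3] 260.6 62.7 long axis deg 178.6
insert_shortest 0.68 [212.0, 219.0, 37.0, 115.0] mean [481.29998779296875, 259.0] rect [572.0, 250.1] 260.6 52.4 long axis deg 175.7
spanner_second 0.61 [247.0, 219.0, 18.0, 81.0] mean [611.2999877929688, 181.5] rect [573.0, 176.4] 193.7 31.9 long axis deg 3.5
insert_second 0.93 [248.0, 220.0, 31.0, 118.0] mean [603.7000122070312, 173.0] rect [570.0, 175.1] 264.3 61.6 long axis deg 3.0
spanner_third 0.6 [272.0, 220.0, 14.0, 77.0] mean [566.0, 123.19999694824219] rect [569.4, 122.2] 166.6 25.7 long axis deg 178.6
insert_third 0.65 [271.0, 224.0, 35.0, 116.0] mean [564.2999877929688, 122.5] rect [567.9, 122.7] 263.2 62.2 long axis deg 178.4
```

```bash
python3 -c "
from workcell import manip
print(manip.job_done())"
```

```text
the job is handed in; nothing more can be done
None
```

I put all four spanners in their own pockets, released them and handed the job in at about 36 s; the call returned no verdict. Measurements after placing put each within about 3 mm of its pocket centre and in line, though the longest was only measured right after it was placed. I did not re-measure the adjustable wrench or the pliers, but the arm never worked near them.

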